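Tip the flange blanks down the feed channel

TASK

Draw back the safety catch that holds the tray down, then lift the tray by its handle so that the three flange blanks slide along its guide rail and down into the feed channel, closed up in single file against the end stop. Then lower the tray gently back onto its rest (do not let it drop), let go, and leave the catch drawn back. Do not disturb the other things on the bench.

Things in the scene. Friction and masses are not known exactly. Their poses are not given: they have to be found in the camera images.
- feeder: Blue-painted frame of the gravity feeder, fixed to the bench. Origin on the bench top under the middle of the tray; x runs downhill from tray to channel, y across, z up. 'Feeder' coordinates in these notes are in this frame, in mm. At rest the steel tray lies level on it, floor at z 95, x -130 to 130, y -58 to 58, with 22 high, 4 thick walls, open at the mouth (x 130).
- tray (a joint): Tilt of the steel tray about its hinge, rad: 0 = level on its rest, grows as the handle end is lifted, stop at 0.65. It weighs about 0.6 kg and falls back if let go. Its floor is polished: blanks start to slide at roughly 0.14 to 0.22 rad; 0.35 to 0.5 rad empties it.
- tray_hinge (a point): Middle of the tray's hinge line, at the floor's edge at the mouth: feeder x 130, y 0, z 95. The line is parallel to feeder y. Does not move with the tray.
- guide_rail (a point): Top of the middle of the oblique dark guide rail on the tray floor (6 thick, 22 high, 142 long). It runs from the +y side wall (feeder x -5, y 60) to the mouth (x 130, y 17), so that blanks leave one by one through a mouth about 72 wide at y -58 to 14. Moves with the tray.
- tray_handle (a point): Middle of the tray's handle: a round steel bar 12 in diameter, 96 long, parallel to feeder y, 41 outside the tray's end wall, on a sloping arm at each end. At rest at feeder x -175, y 0, z 125, clear underneath down to the 10 high base plate. It moves on an arc about the hinge line (305 uphill of it, 30 above). Axes turn with the tray; at rest as the feeder's.
- catch (a joint): Travel of the sliding safety catch, m: 0 = shut, its steel bolt lying over a tab on the tray's side so that the tray cannot be lifted; 0.035 = fully drawn back towards the handle end (feeder -x). It clears the tab from about 0.020, slides with 1.5 N friction and stays where it is left. May start up to 0.005.
- catch_knob (a point): Mid-height of the gripping part of the catch's upright black knob (22 in diameter, z 121 to 153, on a thinner neck). Shut, it is at feeder x -105, y -98, z 139; it moves towards feeder -x as the catch is drawn. The tray's side wall (top at z 117) is 25 away.
- channel_mouth (a point): Upper end of the feed channel's floor, on its centre line: feeder x 133, y -22, z 92, at the tray's mouth. The fixed U-shaped steel channel is 212 long, 72 wide inside, walls 22 high; it slopes down at 0.28 rad and is polished, so blanks slide down it by themselves.
- channel_stop (a point): Lower end of the channel's floor, on its centre line, at the inner face of the end stop. Axes: x down along the channel, y across, z square to its floor. Three blanks closed up have their centres 32, 96 and 160 from the stop along the channel.
- flange0: One of three identical aluminium flange blanks: a flat disc 64 in diameter and 14 thick, about 0.12 kg, with a dark bore and four bolt holes. Origin at the centre of its underside, z up. Starts nearest the tray's handle end.
- flange1: One of three identical aluminium flange blanks: a flat disc 64 in diameter and 14 thick, about 0.12 kg, with a dark bore and four bolt holes. Origin at the centre of its underside, z up. Starts in the middle of the tray.
- flange2: One of three identical aluminium flange blanks: a flat disc 64 in diameter and 14 thick, about 0.12 kg, with a dark bore and four bolt holes. Origin at the centre of its underside, z up. Starts beside the guide rail, nearest the mouth.
- wrench: Bystander: a steel wrench lying flat on the bench past the tray's handle end. Origin under its middle.
- paste_can: Bystander: a closed round can, 68 in diameter and 90 high, on the bench past the low end of the channel. Origin under its centre.
- angle_block: Bystander: a steel block 90 x 60 x 40 high, on the bench beyond the feeder. Origin under its centre.
Mind the look-alikes: they are no part of the job. Leave any pink or yellow look-alike of the flange1 alone.

How it is judged:
On the way, in this order (a step that is already met when the one before it is completed fails the run):
1. the safety catch is drawn back (25 mm or more) (value of joint catch above 0.025 m), for 0.05 s.
2. the tray is being lifted (0.06 rad or more) with all three blanks still on it (value of joint tray above 0.06 rad and x of each of flange0, flange1, flange2 in the frame of feeder below 0.12 m), for 0.02 s.
3. all three blanks lie in single file in the channel while the tray is still raised (0.06 rad or more) (value of joint tray above 0.06 rad and x of flange0 in the frame of channel_stop between -0.175 and 0 m and y of flange0 in the frame of channel_stop between -0.012 and 0.012 m and z of flange0 in the frame of channel_stop between -0.006 and 0.008 m and x of flange1 in the frame of channel_stop between -0.175 and 0 m and y of flange1 in the frame of channel_stop between -0.012 and 0.012 m and z of flange1 in the frame of channel_stop between -0.006 and 0.008 m and x of flange2 in the frame of channel_stop between -0.175 and 0 m and y of flange2 in the frame of channel_stop between -0.012 and 0.012 m and z of flange2 in the frame of channel_stop between -0.006 and 0.008 m), for 0.1 s.
At the end, for the whole second after the job is handed in: All three blanks lie at rest flat on the channel floor in single file, closed up to the end stop (all centres within 175 mm of it along the channel, within 12 mm of its centre line and 8 mm of its floor); the tray is back on its rest (tilt under 0.02 rad), the catch is drawn back 25 mm or more (x of flange0 in the frame of channel_stop between -0.175 and 0 m and y of flange0 in the frame of channel_stop between -0.012 and 0.012 m and z of flange0 in the frame of channel_stop between -0.006 and 0.008 m and x of flange1 in the frame of channel_stop between -0.175 and 0 m and y of flange1 in the frame of channel_stop between -0.012 and 0.012 m and z of flange1 in the frame of channel_stop between -0.006 and 0.008 m and x of flange2 in the frame of channel_stop between -0.175 and 0 m and y of flange2 in the frame of channel_stop between -0.012 and 0.012 m and z of flange2 in the frame of channel_stop between -0.006 and 0.008 m and value of joint tray below 0.02 rad and value of joint catch above 0.025 m and linear speed of each of flange0, flange1, flange2 below 0.02 m/s); the robot touches nothing.
It fails at once if the tray is dropped: it falls faster than 2 rad/s (velocity of joint tray below -2 rad/s).
It fails at once if a bystander (wrench, can or block) is moved more than 30 mm (distance of any of wrench, paste_can, angle_block from where it was at the start of the episode above 0.03 m).
It also fails if it takes over 48 s, if anything falls off the work surface, if the arm or the gripper's body presses on something with over 40 N, if the wrist force passes 120 N, or if a joint passes its speed limit or range.

ROBOT

A 6-joint arm with a two-finger parallel gripper is mounted at the origin on the work surface. World frame = base frame: x ahead of the robot, y to its left, z up, the work surface at z = 0. Lengths are in m, angles in rad, forces in N, time in s.
With the tool pointing down it reaches from about 0.25 to 0.85 m from the base axis. Payload 12.5 kg.
Tool frame: the origin (TCP) lies on the centre line of the jaws, within the pads' length; the fingertips stand 19 mm ahead of it and the grasp point (between the pads) is the TCP; z points along the fingers, y is the line along which they close (so a half turn about z gives the same grasp; the last joint's range is limited). The gripper opens to 93 mm and grips with 3 to 60 N. Pads are 15 mm wide; open, the fingers measure 128 mm over their backs; the gripper's body (75 mm by 188 mm) begins 65 mm behind the grasp point.
Start: joints at [1.241, 0.351, 1.652, -0, 1.139, -0.085], TCP at [0.133, 0.534, 0.238] pointing down, gripper open.
Joint ranges: [-2.75, 2.75], [-0.79, 2.1], [0.01, 2.65], [-1.57, 4.71], [0.07, 3.14], [-2.87, 2.87]. Speed limits (rad/s): [2.22, 2.22, 2.79, 3.14, 3.14, 3.14].

INTERFACE

Orientations are given as [roll, pitch, yaw] about the fixed x, y, z axes, in that order (R = Rz(yaw) Ry(pitch) Rx(roll)).
In Python, from plant import status, viewer, finish_job gives the robot as it stands.
- The arm moves only by the shell command python3 -m handwheel 'ROWS' [FORCE]. ROWS is a JSON object of lists of equal length, an entry for each row: "offset": the shift along the tool's x, y, z in mm, a list of three; "dr": the turn, a rotation vector about the tool's x, y, z in degrees, a list of three; "jaw": the opening, from 0 (shut) to 1 (fully open). A call has 1 to 10 rows; each row is the pose to reach, as a shift and turn from the pose commanded when the call began, along the tool's axes at that moment; what a row does not reach only later rows make up. A row lasts 1/10 s, in which the tool goes at most 50 mm and 8.59 degrees, less where a joint would pass 70% of its speed; a pose out of reach is approached as far as the arm can. A call with a gripper value outside its range is refused whole. The fingers move at their own pace and stop on an object; FORCE is the grip in N (left out, the last holds). Time passes only in rows, so rows that repeat a pose let the fingers close. It gives the time, the measured TCP pose, the force, the opening and the grip force at its end, in the units of the state.
- status.state(): the state, without advancing time (a new reading comes with each control period).
- viewer.read_camera(name): name is "scene" or "top"; returns a dict with "frame" (400x640x3 uint8, red, green, blue), "fx", "fy", "cx", "cy" (pixels), "position" and "orientation" of the camera in the world. Camera axes: x right, y down, z forward; pixel columns grow to the right and rows downward; lengths in m; the calibration is good to about 2 mm. A picture is of the moment at which its call begins. There is no depth.
- finish_job(): hands the job in; it is judged then, once.
The state is a dict: "t": time; "q": joint angles; "joint_vel": joint speeds; "joint_torque": joint torques, N m; "ee_pos": TCP position; "tool_rot": TCP orientation; "ft_force": force on the tool from outside, world axes, zero at the start; "ft_torque": the same for the moment, N m; "opening": finger opening in m; "grasp_force": force on a finger pad.
Only numpy, scipy, OpenCV 4.12 (cv2) and the standard library are available. Lean on these libraries where they do the work, as an engineer would, in place of code of your own. Each camera call takes 0.05 s, during which the arm holds its last target. There are 200 camera calls.

## Working session

There is one attempt and no reset: what is moved stays moved. The work goes in short steps, Python scripts to look and compute and a shell command to move; the robot and the scene stay as the last step left them, time stands still between calls to the robot, and variables do not carry over. Pictures are saved under pics/ and viewed, at most 10 in all, crops included, and the job is handed in when it is done.

```bash
ls; mkdir -p pics; python3 - <<'E'
from plant import status, viewer
import cv2
s=status.state(); print({k:s[k] for k in('t','ee_pos','tool_rot','opening','ft_force')})
for n in('scene','top'):
    c=viewer.read_camera(n); cv2.imwrite(f'pics/{n}0.png',cv2.cvtColor(c['frame'],cv2.COLOR_RGB2BGR))
    print(n,[c[k] for k in('fx','fy','cx','cy','position','orientation')])
E
```

```text
pics
{'t': 0.0, 'ee_pos': array([0.1331639 , 0.53329645, 0.23710363]), 'tool_rot': array([-3.14041677e+00, -7.85284120e-05,  2.89680707e+00]), 'opening': 0.09301056199697033, 'ft_force': array([ 0.67533559, -0.45916099,  0.52815202])}
scene [388.1909439947149, 388.1909439947149, 309.8391884965022, 204.7514975000496, array([1.25056459, 0.37068447, 1.09092519]), array([-2.46003762e+00, -9.36344382e-04,  2.10636242e+00])]
top [496.53024733838487, 496.53024733838487, 315.2586498726225, 204.50698613280963, array([ 0.44889683, -0.03834511,  1.38414085]), array([-3.03281148,  0.00967159, -1.54530315])]
```

View pics/scene0.png

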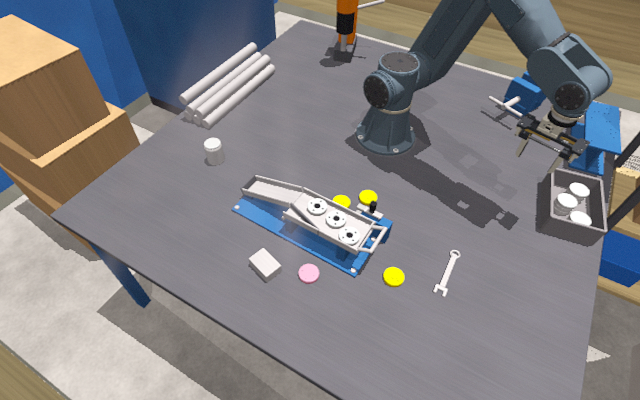

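View pics/top0.png

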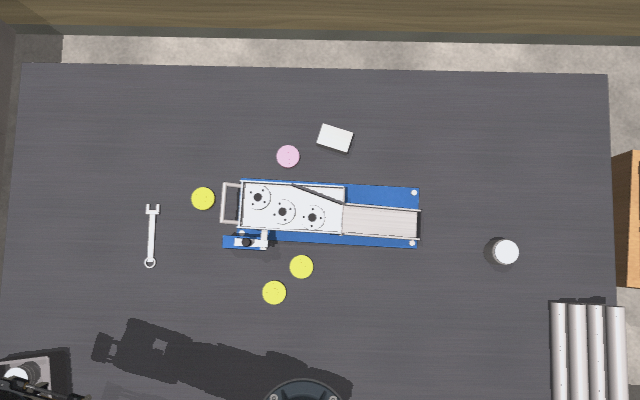

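The scene picture shows the feeder at about (320,220), with the knob at (373,207). In the top picture the tray spans about (240–345, 180–233), the handle is at (230,203), the knob at (246,242), the channel end at (419,222), and the blanks with dark bores are at (258,197), (283,212) and (312,217). The candidates are the three grey discs with bores in the tray, which fit the flange description, and the plain discs on the bench: yellow at top (203,198), (301,267), (274,292) and pink at (288,156). The plain ones are look-alikes to leave alone. I'll confirm this in one crop.

```bash
cat > h.py <<'E'
import numpy as np, cv2
from scipy.spatial.transform import Rotation as R
from plant import status, viewer
def ray(c,u,v):
    d=R.from_euler('xyz',c['orientation']).as_matrix()@np.array([(u-c['cx'])/c['fx'],(v-c['cy'])/c['fy'],1]); return np.array(c['position']),d
def onz(c,u,v,z):
    p,d=ray(c,u,v); return p+d*(z-p[2])/d[2]
def proj(c,P):
    q=R.from_euler('xyz',c['orientation']).as_matrix().T@(np.array(P)-c['position']); return c['fx']*q[0]/q[2]+c['cx'],c['fy']*q[1]/q[2]+c['cy']
def crop(c,x0,y0,x1,y1,k,name):
    f=cv2.cvtColor(c['frame'],cv2.COLOR_RGB2BGR)[y0:y1,x0:x1]; cv2.imwrite('pics/'+name,cv2.resize(f,None,fx=k,fy=k,interpolation=cv2.INTER_CUBIC))
E
python3 - <<'E'
from h import *
c=viewer.read_camera('top'); crop(c,215,172,425,256,3.8,'c1.png')
f=c['frame'].astype(int); m=((f[...,2]>f[...,0]+40)&(f[...,2]>80)).astype(np.uint8)
n,l,s,ce=cv2.connectedComponentsWithStats(m); 
m[:, :200]=0; m[:,440:]=0; m[:160]=0; m[270:]=0
pts=cv2.findNonZero(m); r=cv2.minAreaRect(pts); b=cv2.boxPoints(r); print(r); 
for p in b: print(p,onz(c,*p,.01).round(4))
for n,u,v,z in(('handle',224,203,.131),('knob',246,242,.153),('stop',419,222,.05)): print(n,onz(c,u,v,z).round(4))
E
```

```text
((320.36614990234375, 217.4092559814453), (194.366943359375, 71.00162506103516), 3.1798300743103027)
[221.36307 247.46465] [0.4729 0.2351 0.01  ]
[225.30154 176.57234] [0.6713 0.2332 0.01  ]
[419.36923 187.35387] [ 0.6538 -0.3103  0.01  ]
[415.43076 258.24615] [ 0.4569 -0.3     0.01  ]
handle [0.5836 0.2095 0.131 ]
knob [0.4854 0.1461 0.153 ]
stop [ 0.5538 -0.3016  0.05  ]
```

View pics/c1.png

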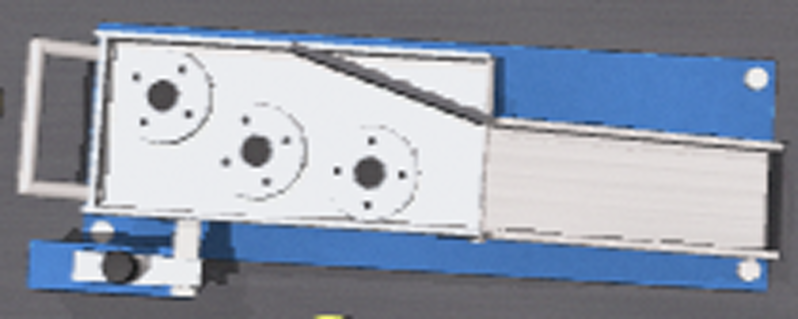

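The crop confirms it: the three grey bored flanges are in the tray at crop (162,95), (257,150) and (370,173). The handle bar runs from (34,42) to (25,192), and the knob top is at (120,266). Next I fit the feeder's pose.

```bash
cat > fit.py <<'E'
from h import *
c=viewer.read_camera('top')
L=[((98,31),(-134,62,117)),((85,212),(-134,-62,117)),((493,56),(130,62,117)),((482,240),(130,-62,117)),((34,42),(-175,48,131)),((25,192),(-175,-48,131))]
A=[];B=[]
for (u,v),p in L:
    A.append(onz(c,u/3.8+215-.4,v/3.8+172-.4,p[2]/1e3)[:2]);B.append(np.array(p[:2])/1e3)
A=np.array(A);B=np.array(B);a0=A.mean(0);b0=B.mean(0);U,S,V=np.linalg.svd((B-b0).T@(A-a0));M=V.T@U.T
t=a0-M@b0; yaw=np.arctan2(M[1,0],M[0,0]); print('origin',t,'yaw',yaw); print(((M@B.T).T+t-A).round(4)*1000)
def F(x,y,z): return np.r_[M@np.array([x,y])/1e3+t,z/1e3]
k=onz(c,120/3.8+215-.4,266/3.8+172-.4,.153); print('knob meas',k,'shut model',F(-105,-98,153),'feeder',(M.T@(k[:2]-t)*1e3).round(1)); print('handle',F(-175,0,125))
s=viewer.read_camera('scene')
for n,P in(('knob',F(-105,-98,153)),('h+',F(-175,48,125)),('h-',F(-175,-48,125))): print(n,proj(s,P))
crop(s,230,170,400,280,4.7,'c2.png')
E
python3 fit.py
```

```text
origin [0.57889571 0.03849171] yaw -1.609166176986476
[[-0.6 -2.6]
 [-1.1 -1.4]
 [ 0.   2.5]
 [ 0.9  2.2]
 [-2.3 -1.5]
 [ 3.   0.8]]
knob meas [0.48641571 0.14573069 0.153     ] shut model [0.48499569 0.14717375 0.153     ] feeder [-103.6  -96.5]
handle [0.58560879 0.2133629  0.125     ]
knob (np.float64(372.9628340451087), np.float64(201.92132571113197))
h+ (np.float64(370.3680744079638), np.float64(250.3820756175603))
h- (np.float64(384.82769984159034), np.float64(227.9546757140007))
```

View pics/c2.png

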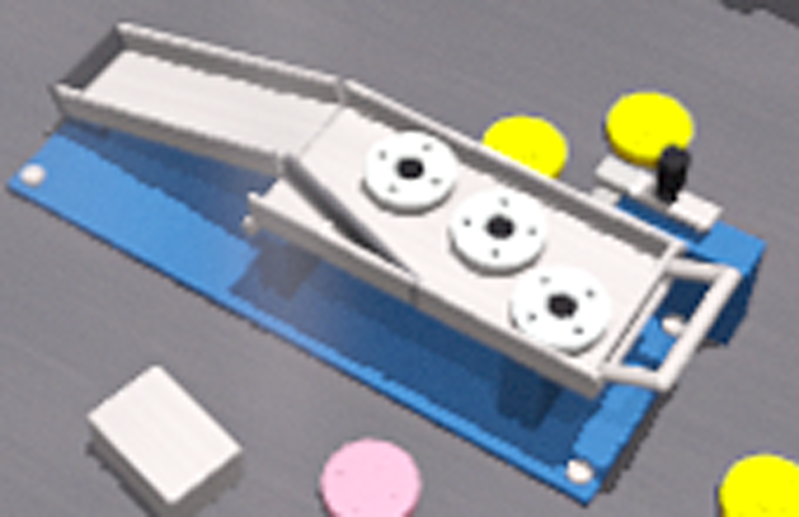

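Both views agree. The scene-view projections of the knob and handle land on the visible ones to within about 1 px. The knob grasp is at about (0.485, 0.147, 0.139) and the handle at (0.586, 0.213, 0.125), with the jaws closing along feeder x for both. I'll work out the move to above the knob.

```bash
cat > go.py <<'E'
import sys; from h import *
T=np.array([0.5789,0.0385]); YAW=-1.609
def delta(fx,fy,fz,tilt=0.):
    """feeder mm target -> shift (tool mm), turn (deg) ; tool y along -feeder x, tilted with the tray"""
    s=status.state(); Rc=R.from_euler('xyz',s['tool_rot'])
    F=R.from_euler('z',YAW); p=F.apply([fx/1e3,fy/1e3,fz/1e3])+np.r_[T,0]
    # tool: z=-Fz, y=-Fx, x = y x z = Fx x Fz = -Fy
    Rt=F*R.from_euler('y',tilt)*R.from_matrix(np.array([[0,-1,0],[-1,0,0],[0,0,-1.]]))
    return Rc.inv().apply(p-s['ee_pos'])*1e3,(Rc.inv()*Rt).as_rotvec(degrees=True),s
if __name__=='__main__':
    d,r,s=delta(*map(float,sys.argv[1:])); print('offset',d.round(1),'dr',r.round(2),'t',s['t'],'ee',s['ee_pos'].round(4))
E
python3 go.py -105 -98 210
```

```text
offset [-434.9 -289.5   27.5] dr [-3.000e-02 -1.000e-02 -1.184e+01] t 0.25 ee [0.1332 0.5335 0.2374]
```

```bash
python3 -m handwheel '{"offset":[[-40,-27,3],[-80,-54,5],[-120,-80,8],[-160,-107,11],[-200,-134,13],[-240,-160,16],[-280,-187,19],[-320,-213,21],[-360,-240,24],[-400,-266,27]],"dr":[[0,0,-1],[0,0,-2],[0,0,-4],[0,0,-5],[0,0,-6],[0,0,-7],[0,0,-8],[0,0,-10],[0,0,-11],[0,0,-11.8]],"jaw":[0.6,0.6,0.6,0.6,0.6,0.6,0.6,0.6,0.6,0.6]}' 10; python3 go.py -105 -98 210
```

```text
t: 1.25
ee_pos: [0.458, 0.1768, 0.2107]
tool_rot: [3.141, 0.0, 3.103]
ft_force: [0.9, 1.0, -0.3]
opening: 0.0557
grasp_force: 0.0
offset [-28.1 -28.5   0.7] dr [ 0.01  0.02 -0.01] t 1.25 ee [0.458  0.1768 0.2107]
```

```bash
python3 -m handwheel '{"offset":[[-15,-15,0],[-28,-28,1],[-28,-28,1],[-28,-28,1]],"dr":[[0,0,0],[0,0,0],[0,0,0],[0,0,0]],"jaw":[0.6,0.6,0.6,0.6]}'; python3 go.py -105 -98 139; python3 - <<'E'
from h import *
a=viewer.read_camera('top'); b=viewer.read_camera('scene')
for n,c in(('t',a),('s',b)): print(n,proj(c,(0.485,0.147,0.153)),proj(c,status.state()['ee_pos']))
f=[cv2.resize(cv2.cvtColor(x['frame'],cv2.COLOR_RGB2BGR)[y0:y0+80,x0:x0+80],(400,400)) for x,x0,y0 in((a,205,195),(b,335,155))]
cv2.imwrite('pics/k1.png',np.hstack(f))
E
```

```text
t: 1.65
ee_pos: [0.4834, 0.1497, 0.2095]
tool_rot: [3.142, -0.001, 3.102]
ft_force: [0.2, 0.2, -0.3]
opening: 0.0558
grasp_force: 0.0
offset [-1.7 -2.4 70.5] dr [ 0.   -0.03 -0.07] t 1.65 ee [0.4834 0.1497 0.2095]
t (np.float64(245.64445068587867), np.float64(242.15965100651317)) (np.float64(240.70113396111427), np.float64(242.1144207989315))
s (np.float64(372.9116252266474), np.float64(201.90034481885814)) (np.float64(376.51608722255156), np.float64(189.97006382322877))
```

View pics/k1.png

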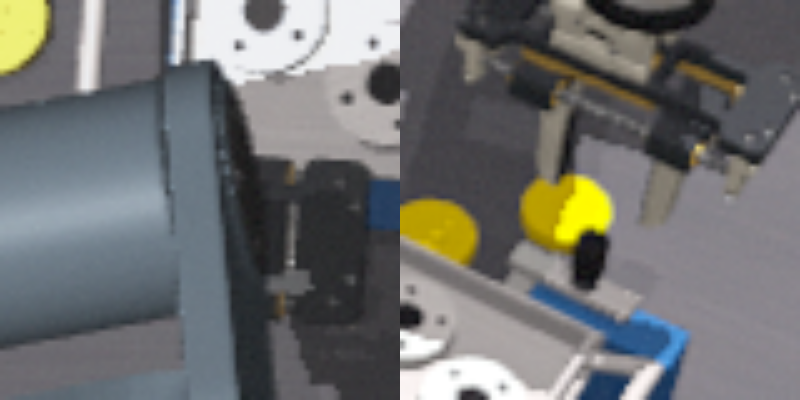

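The picture shows the open fingers above and either side of the knob, which is at crop (592,260). I'll descend and grip.

```bash
python3 -m handwheel '{"offset":[[-2,-2,20],[-2,-2,40],[-2,-2,58],[-2,-2,70],[-2,-2,70],[-2,-2,70],[-2,-2,70],[-2,-2,70],[-2,-2,70]],"dr":[[0,0,0],[0,0,0],[0,0,0],[0,0,0],[0,0,0],[0,0,0],[0,0,0],[0,0,0],[0,0,0]],"jaw":[0.6,0.6,0.6,0.6,0.6,0.15,0.15,0.15,0.15]}' 10; python3 go.py -105 -98 139
```

```text
t: 2.65
ee_pos: [0.4859, 0.1475, 0.1402]
tool_rot: [3.141, 0.001, 3.103]
ft_force: [0.3, 0.5, 0.2]
opening: 0.0282
grasp_force: 0.0
offset [ 0.9 -0.3  1.2] dr [ 0.01  0.05 -0.04] t 2.65 ee [0.4859 0.1475 0.1402]
```

```bash
python3 -m handwheel '{"offset":[[0,0,0],[0,0,0],[0,0,0],[0,6,0],[0,12,0],[0,18,0],[0,24,0],[0,30,0],[0,33,0],[0,33,0]],"dr":[[0,0,0],[0,0,0],[0,0,0],[0,0,0],[0,0,0],[0,0,0],[0,0,0],[0,0,0],[0,0,0],[0,0,0]],"jaw":[0.1,0.1,0.1,0.1,0.1,0.1,0.1,0.1,0.1,0.1]}' 10; python3 go.py -138 -98 139
```

```text
t: 3.65
ee_pos: [0.4871, 0.1812, 0.1401]
tool_rot: [3.141, 0.0, 3.103]
ft_force: [-2.0, 1.8, 5.4]
opening: 0.0216
grasp_force: 10.0
offset [ 0.8 -1.1  1.1] dr [ 0.01  0.03 -0.01] t 3.65 ee [0.4871 0.1812 0.1401]
```

The knob is gripped at 21.6 mm and drawn about 33 mm. I'll release, rise and go above the handle.

```bash
python3 -m handwheel '{"offset":[[0,0,0],[0,0,0],[0,0,0],[0,0,-20],[0,0,-50],[0,0,-70],[0,0,-70],[0,0,-70]],"dr":[[0,0,0],[0,0,0],[0,0,0],[0,0,0],[0,0,0],[0,0,0],[0,0,0],[0,0,0]],"jaw":[0.42,0.42,0.42,0.42,0.42,0.42,0.42,0.42]}' 10; python3 go.py -175 0 200
```

```text
t: 4.45
ee_pos: [0.4868, 0.1803, 0.2092]
tool_rot: [-3.141, -0.0, 3.103]
ft_force: [-0.3, -0.0, 0.2]
opening: 0.039
grasp_force: 0.0
offset [-97.4  36.9   9.1] dr [-0.01 -0.01 -0.04] t 4.45 ee [0.4868 0.1803 0.2092]
```

```bash
python3 -m handwheel '{"offset":[[-30,11,0],[-65,24,4],[-97,37,9],[-97,37,9],[-97,37,9]],"dr":[[0,0,0],[0,0,0],[0,0,0],[0,0,0],[0,0,0]],"jaw":[0.42,0.42,0.42,0.42,0.42]}'; python3 go.py -175 0 124; python3 - <<'E'
from h import *
b=viewer.read_camera('scene'); crop(b,330,150,430,270,5,'k2.png')
E
```

```text
t: 4.95
ee_pos: [0.5847, 0.2134, 0.1985]
tool_rot: [-3.141, -0.003, 3.103]
ft_force: [0.0, 0.5, 0.2]
opening: 0.039
grasp_force: 0.0
offset [-1.1  0.1 74.5] dr [-0.06 -0.18 -0.04] t 4.95 ee [0.5847 0.2134 0.1985]
```

View pics/k2.png

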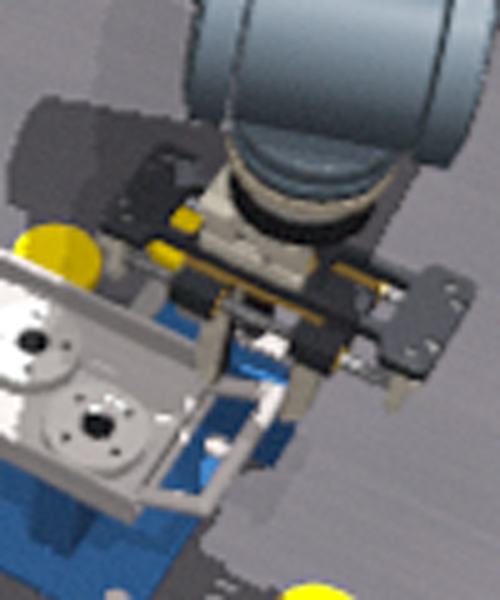

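The fingers straddle the bar: tips at crop (208,370) and (300,400), bar end at (265,395) with the line running down to (200,500). I'll descend and grip.

```bash
python3 -m handwheel '{"offset":[[0,0,25],[0,0,50],[0,0,65],[0,0,74],[0,0,74],[0,0,74],[0,0,74],[0,0,74],[0,0,74],[0,0,74]],"dr":[[0,0,0],[0,0,0],[0,0,0],[0,0,0],[0,0,0],[0,0,0],[0,0,0],[0,0,0],[0,0,0],[0,0,0]],"jaw":[0.42,0.42,0.42,0.42,0.42,0,0,0,0,0]}' 30; python3 go.py -175 0 125; python3 - <<'E'
import numpy as np
from go import *
# arc waypoints in tool axes of the present pose (tray-aligned): relative to tilt 0
for a in (.03,.06,.09,.12,.15,.18,.21,.25,.3,.35,.4,.45):
    c,s=np.cos(a),np.sin(a); x=-305*c+30*s; z=305*s+30*c
    print(a,'y',round(-(x+305),1),'z',round(-(z-30),1),'deg',round(np.degrees(a),1))
p0=delta(-175,0,125,0)[1]; p1=delta(-175,0,125,.2)[1]; print((p1-p0).round(2))
E
```

```text
t: 6.0
ee_pos: [0.5857, 0.2152, 0.1273]
tool_rot: [3.139, 0.002, 3.103]
ft_force: [-0.4, 11.0, -0.1]
opening: 0.0111
grasp_force: 30.0
offset [ 0.  -1.9  2.3] dr [ 0.17  0.09 -0.04] t 6.0 ee [0.5857 0.2152 0.1273]
0.03 y -1.0 z -9.1 deg 1.7
0.06 y -2.3 z -18.2 deg 3.4
0.09 y -3.9 z -27.3 deg 5.2
0.12 y -5.8 z -36.3 deg 6.9
0.15 y -7.9 z -45.2 deg 8.6
0.18 y -10.3 z -54.1 deg 10.3
0.21 y -13.0 z -62.9 deg 12.0
0.25 y -16.9 z -74.5 deg 14.3
0.3 y -22.5 z -88.8 deg 17.2
0.35 y -28.8 z -102.8 deg 20.1
0.4 y -35.8 z -116.4 deg 22.9
0.45 y -43.4 z -129.7 deg 25.8
[-1.146e+01  0.000e+00  1.000e-02]
```

Gripped at 11 mm. The bar is about 2 mm uphill of the model, so I add +2 in y. The tool frame turns with the tray, so the same arc table holds in every call.

```bash
python3 -m handwheel '{"offset":[[0,2,0],[0,1,-9],[0,0,-18],[0,-2,-27],[0,-4,-36],[0,-6,-45],[0,-6,-45],[0,-6,-45]],"dr":[[0,0,0],[-1.7,0,0],[-3.4,0,0],[-5.2,0,0],[-6.9,0,0],[-8.6,0,0],[-8.6,0,0],[-8.6,0,0]],"jaw":[0,0,0,0,0,0,0,0]}' 30; cat > see.py <<'E'
import sys; from h import *
b=viewer.read_camera('scene'); crop(b,230,150,400,280,4.6,sys.argv[1]+'.png')
E
python3 see.py l1
```

```text
t: 6.8
ee_pos: [0.5853, 0.2074, 0.1713]
tool_rot: [2.992, 0.001, 3.102]
ft_force: [4.5, 0.1, -5.5]
opening: 0.0111
grasp_force: 30.0
```

View pics/l1.png

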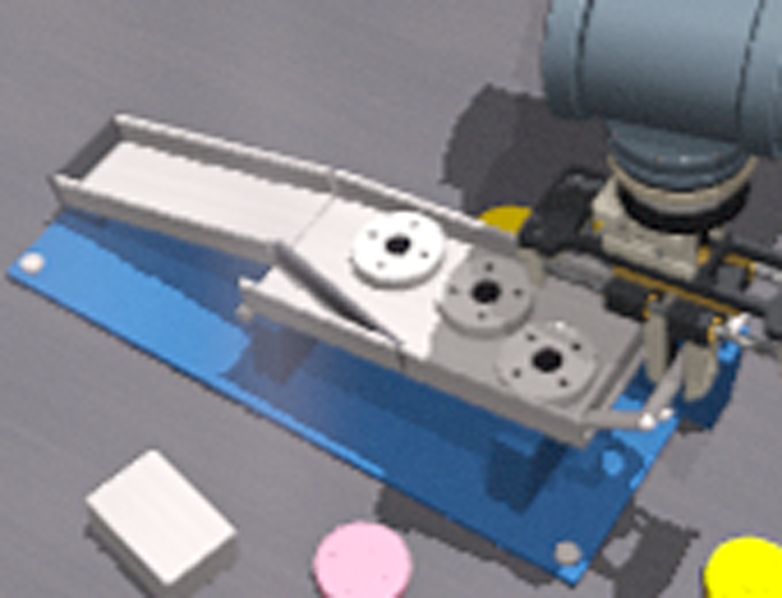

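The tray is lifted to about 0.15 rad and all three blanks are still on it, bores at crop (398,245), (487,292) and (547,360). I continue slowly.

```bash
python3 -m handwheel '{"offset":[[0,0,-6],[0,-1,-12],[0,-2,-18],[0,-3,-24],[0,-4,-30],[0,-5,-36],[0,-7,-42],[0,-8,-48],[0,-10,-54],[0,-10,-54]],"dr":[[-1.2,0,0],[-2.3,0,0],[-3.4,0,0],[-4.6,0,0],[-5.7,0,0],[-6.9,0,0],[-8,0,0],[-9.2,0,0],[-10.3,0,0],[-10.3,0,0]],"jaw":[0,0,0,0,0,0,0,0,0,0]}' 30
cat > ch.py <<'E'
from go import *
F=R.from_euler('z',YAW)
for n in ('top','scene'):
    b=viewer.read_camera(n); g=b['frame'].max(2)
    if n=='top': m=(g<95).astype(np.uint8)
    else: m=(g<80).astype(np.uint8)
    k,l,s,ce=cv2.connectedComponentsWithStats(m)
    for i in range(1,k):
        a,w,h=s[i,4],s[i,2],s[i,3]
        if 6<a<120 and w<14 and h<14:
            u,v=ce[i]
            # point on channel floor top face (14 above): intersect ray with channel plane in feeder frame
            p,d=ray(b,u,v); p=F.inv().apply(p-np.r_[T,0])*1e3; d=F.inv().apply(d)
            ax=np.array([np.cos(.28),0,-np.sin(.28)]); nz=np.array([np.sin(.28),0,np.cos(.28)]); stop=np.array([133,-22,92])+212*ax
            q=p+d*(nz@(stop+14*nz-p))/(nz@d)
            if -450<(q-stop)@ax<20 and abs(q[1]+22)<120: print(n,'px',ce[i].round(),'area',a,'chan x',round((q-stop)@ax),'y',round(q[1]+22))
E
python3 ch.py; python3 see.py l2
```

```text
t: 7.85
ee_pos: [0.5847, 0.189, 0.2235]
tool_rot: [2.812, 0.0, 3.102]
ft_force: [3.7, -2.3, -4.2]
opening: 0.0109
grasp_force: 30.0
top px [318. 185.] area 7 chan x -287 y 82
top px [301. 199.] area 55 chan x -330 y 42
top px [325. 213.] area 43 chan x -263 y 11
top px [354. 219.] area 43 chan x -185 y 2
top px [290. 230.] area 10 chan x -351 y -38
top px [302. 231.] area 12 chan x -320 y -39
top px [285. 236.] area 8 chan x -363 y -53
top px [314. 232.] area 8 chan x -291 y -39
top px [372. 246.] area 8 chan x -129 y -63
scene px [300. 199.] area 9 chan x -237 y 10
scene px [314. 208.] area 13 chan x -307 y 30
```

View pics/l2.png

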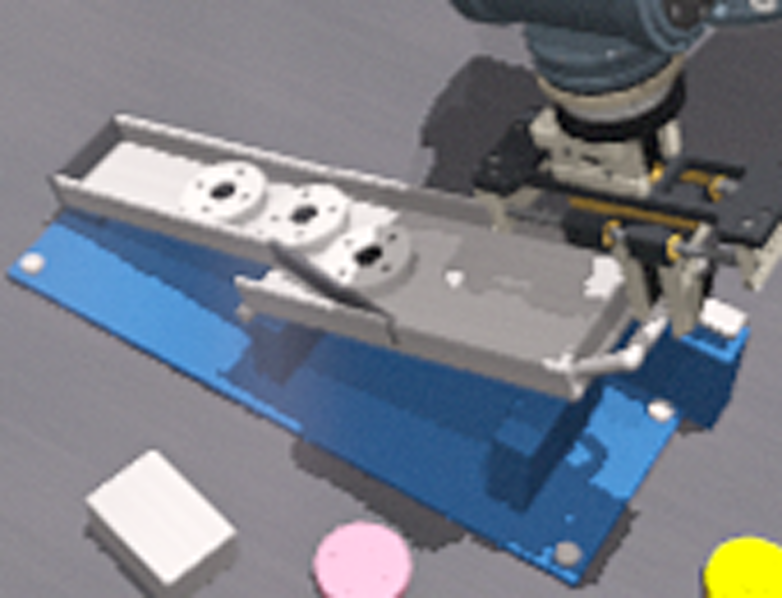

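The blanks are sliding in single file, with bores at crop (225,190), (305,215) and (370,255). I hold, raising a little.

```bash
python3 -m handwheel '{"offset":[[0,0,-6],[0,-1,-12],[0,-2,-18],[0,-2,-18],[0,-2,-18],[0,-2,-18],[0,-2,-18],[0,-2,-18],[0,-2,-18],[0,-2,-18]],"dr":[[-1.2,0,0],[-2.3,0,0],[-3.4,0,0],[-3.4,0,0],[-3.4,0,0],[-3.4,0,0],[-3.4,0,0],[-3.4,0,0],[-3.4,0,0],[-3.4,0,0]],"jaw":[0,0,0,0,0,0,0,0,0,0]}' 30
python3 ch.py; python3 see.py l3
```

```text
t: 9.0
ee_pos: [0.5844, 0.1813, 0.239]
tool_rot: [2.755, 0.0, 3.103]
ft_force: [5.9, -6.1, -5.8]
opening: 0.0112
grasp_force: 30.0
top px [290. 168.] area 14 chan x -363 y 119
top px [363. 222.] area 40 chan x -160 y -2
top px [386. 223.] area 38 chan x -96 y 0
top px [408. 224.] area 39 chan x -32 y 3
top px [304. 231.] area 11 chan x -316 y -38
top px [317. 232.] area 11 chan x -282 y -38
top px [327. 233.] area 7 chan x -255 y -39
top px [355. 245.] area 7 chan x -178 y -64
top px [372. 246.] area 8 chan x -129 y -63
scene px [256. 185.] area 7 chan x -33 y 5
scene px [270. 188.] area 8 chan x -96 y 1
```

The bores sit at -160, -96 and -32 from the stop, on the centre line: all three blanks are closed up. I hold briefly, then lower.

```bash
python3 -m handwheel '{"offset":[[0,0,0],[0,0,0],[0,0.5,7.6],[0,1,15.2],[0,1.3,22.9],[0,1.5,30.6],[0,1.4,38.3],[0,1.2,45.9],[0,0.7,53.6],[0,0,61.2]],"dr":[[0,0,0],[0,0,0],[1.4,0,0],[2.9,0,0],[4.3,0,0],[5.7,0,0],[7.2,0,0],[8.6,0,0],[10,0,0],[11.5,0,0]],"jaw":[0,0,0,0,0,0,0,0,0,0]}' 30; python3 go.py -175 0 125
```

```text
t: 10.15
ee_pos: [0.5852, 0.2045, 0.1823]
tool_rot: [2.957, 0.0, 3.103]
ft_force: [4.7, -8.0, -5.4]
opening: 0.0111
grasp_force: 30.0
offset [-0.  -1.8 57.9] dr [10.59  0.02 -0.02] t 10.15 ee [0.5852 0.2045 0.1823]
```

```bash
python3 -m handwheel '{"offset":[[0,0.5,8],[0,1,16],[0,1.3,24],[0,1.4,32],[0,1.3,38],[0,1,44],[0,0.7,49],[0,0.4,53],[0,0,56],[0,0,56]],"dr":[[1.5,0,0],[3,0,0],[4.5,0,0],[6,0,0],[7.1,0,0],[8.2,0,0],[9.2,0,0],[10,0,0],[10.6,0,0],[10.6,0,0]],"jaw":[0,0,0,0,0,0,0,0,0,0]}' 30; python3 go.py -175 0 125
```

```text
t: 11.15
ee_pos: [0.5856, 0.2154, 0.1276]
tool_rot: [3.14, 0.0, 3.104]
ft_force: [4.8, -6.7, -4.0]
opening: 0.0111
grasp_force: 30.0
offset [-0.1 -2.   2.6] dr [0.06 0.02 0.01] t 11.15 ee [0.5856 0.2154 0.1276]
```

```bash
python3 -m handwheel '{"offset":[[0,-0.5,0.5],[0,-1,1],[0,-1,1],[0,-1,1]],"dr":[[0,0,0],[0,0,0],[0,0,0],[0,0,0]],"jaw":[0,0,0,0]}' 30; python3 go.py -175 0 125
```

```text
t: 11.55
ee_pos: [0.5856, 0.2153, 0.1274]
tool_rot: [3.137, 0.001, 3.103]
ft_force: [4.1, 3.6, -2.2]
opening: 0.011
grasp_force: 30.0
offset [-0.1 -2.   2.4] dr [ 0.24  0.05 -0.02] t 11.55 ee [0.5856 0.2153 0.1274]
```

It is on the rest, since the last 1 mm of command only added force. I'll release and rise.

```bash
python3 -m handwheel '{"offset":[[0,-0.5,0.5],[0,-0.5,0.5],[0,-0.5,0.5],[0,-0.5,0.5],[0,-0.5,0.5],[0,-0.5,-10],[0,-0.5,-30],[0,-0.5,-60],[0,-0.5,-90],[0,-0.5,-90]],"dr":[[0,0,0],[0,0,0],[0,0,0],[0,0,0],[0,0,0],[0,0,0],[0,0,0],[0,0,0],[0,0,0],[0,0,0]],"jaw":[0.38,0.38,0.38,0.38,0.38,0.38,0.38,0.38,0.38,0.38]}' 30
python3 -m handwheel '{"offset":[[0,30,-30],[0,70,-60],[0,110,-80],[0,150,-80],[0,190,-80],[0,190,-80]],"dr":[[0,0,0],[0,0,0],[0,0,0],[0,0,0],[0,0,0],[0,0,0]],"jaw":[0.38,0.38,0.38,0.38,0.38,0.38]}'; python3 ch.py; python3 see.py end
```

```text
t: 12.55
ee_pos: [0.587, 0.2143, 0.2224]
tool_rot: [3.136, 0.007, 3.103]
ft_force: [-0.1, 0.4, 0.7]
opening: 0.0355
grasp_force: 0.0
t: 13.15
ee_pos: [0.5915, 0.4074, 0.2969]
tool_rot: [3.138, -0.001, 3.106]
ft_force: [0.1, 0.1, -0.8]
opening: 0.0355
grasp_force: 0.0
top px [263. 183.] area 7 chan x -429 y 73
top px [280. 184.] area 7 chan x -386 y 74
top px [315. 186.] area 7 chan x -295 y 79
top px [333. 187.] area 7 chan x -247 y 81
top px [363. 221.] area 43 chan x -160 y -1
top px [386. 223.] area 38 chan x -96 y 0
top px [408. 224.] area 38 chan x -32 y 3
top px [272. 232.] area 13 chan x -397 y -46
top px [271. 243.] area 62 chan x -399 y -74
top px [287. 241.] area 7 chan x -358 y -66
top px [304. 242.] area 7 chan x -314 y -66
top px [355. 245.] area 7 chan x -178 y -64
top px [372. 246.] area 8 chan x -129 y -63
top px [309. 258.] area 8 chan x -297 y -104
scene px [256. 185.] area 8 chan x -32 y 5
scene px [270. 188.] area 8 chan x -96 y 1
scene px [305. 219.] area 21 chan x -306 y 83
```

View pics/end.png

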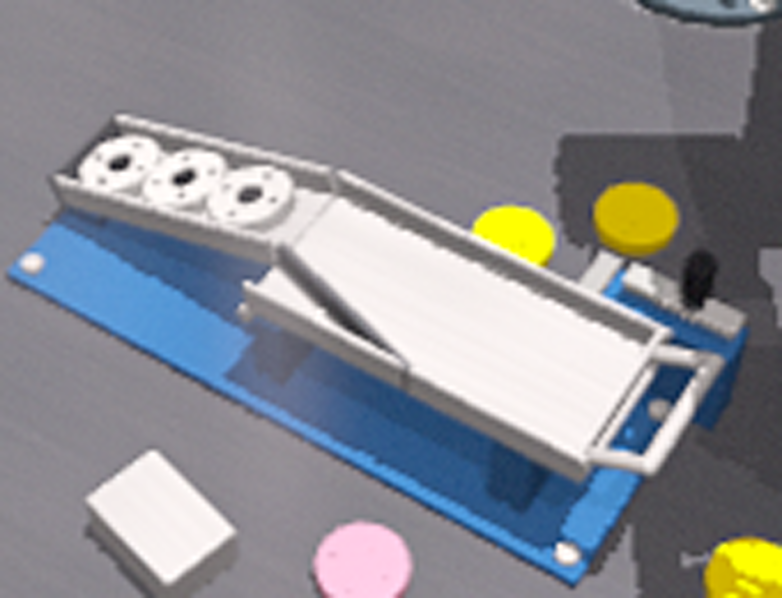

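The picture shows the three blanks closed up in the channel (crop (120,162), (185,178), (250,195)), the tray down and empty, and the knob drawn back at (700,280). The arm is clear, so I hand in.

```bash
python3 -c "
from plant import finish_job
print(finish_job())"
```

```text
the job is handed in; nothing more can be done
None
```

The job is handed in at about 13 s of the 48 s: the last camera check showed the three blanks closed up at 32, 96 and 160 mm from the stop, the tray back on its rest, the catch drawn back about 33 mm and the arm clear; no verdict was returned.

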